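# Microscope start-up: press three keys in order

## Robot

A 7-joint arm with a two-finger parallel gripper is mounted at the origin on the work surface. World frame = base frame: x ahead of the robot, y to its left, z up, the work surface at z = 0. Lengths are in m, angles in degrees, forces in N, time in s.
With the tool pointing down it reaches from about 0.425 to 0.825 m from the base axis. Payload 3.6 kg.
Tool frame: the origin (TCP) lies at the very end of the fingers, on their centre line; the grasp point (between the pads) lies 19 mm behind it (arm.hold_point_z is the distance from the TCP to the grasp point, in m); z points along the fingers, y is the line along which they close (so a half turn about z gives the same grasp; the last joint's range is limited). The gripper opens to 93 mm and grips with 3 to 60 N. Pads are 15 mm wide; open, the fingers measure 128 mm over their backs; the gripper's body (75 mm by 188 mm) begins 65 mm behind the grasp point.
Start: joints at [70.502, 35.231, -0.722, 81.555, 0.464, 63.22, -2.315], TCP at [0.201, -0.618, 0.219] pointing down, gripper open.
Joint ranges: [-178.69, 178.69], [-17.37, 117.87], [-77.05, 75.6], [15.02, 138.74], [-78.02, 258.01], [0.78, 113.62], [-162.83, 162.83]. Speed limits (degrees/s): [159.86, 159.86, 180, 180, 180, 180, 180].

## Interface

Orientations are given as a 3x3 rotation matrix whose columns are the frame's x, y, z axes.
In Python, from plant import arm gives the robot as it stands.
- The arm moves only by the tool carry_out, never from a script. Its argument "moves" is a list of rows, each an object with "delta_pos": the shift along the tool's x, y, z in m, a list of three; "turn": the turn about the tool's z in rad; "claw": the gripper command: -1 is fully open, 1 is shut, values between are in proportion. A call has 1 to 8 rows; each row is the pose to reach, as a shift and turn from the pose commanded when the call began, along the tool's axes at that moment; what a row does not reach only later rows make up. A row lasts 1/12 s, in which the tool goes at most 41.7 mm and 7.16 degrees, less where a joint would pass 70% of its speed; a pose out of reach is approached as far as the arm can. A call with a gripper value outside its range is refused whole. The fingers move at their own pace and stop on an object; "squeeze" is the grip in N (left out, the last holds). Time passes only in rows, so rows that repeat a pose let the fingers close. It gives the time, the measured TCP pose, the force, the opening and the grip force at its end, in the units of the state.
- arm.get_obs(): the state, without advancing time (a new reading comes with each control period).
- arm.grab_frame(name): name is "scene" or "top" or "wrist"; returns a dict with "img" (480x640x3 uint8, red, green, blue), "fov_y" (degrees; the focal length in pixels is half the picture's height over the tangent of half this angle, whatever the lens; pixels are square), "cx", "cy" (the principal point, pixels), "xyz" and "orientation" of the camera in the world. Camera axes: x right, y up, looking along -z (the intrinsics and any distortion apply to the point x, -y, -z); pixel columns grow to the right and rows downward; lengths in m; the calibration is good to about 2 mm. A picture is of the moment at which its call begins. There is no depth.
- arm.hand_in(): hands the job in; it is judged then, once.
Trained networks look in the newest picture that a camera, given by its name, has taken for a name from the list of things; names that differ only in an ending like _2 or _b are one class to them, and where a whole thing is asked for, a point or a joint stands for the part that bears it (a point fixed in the world has none). Each returns a list of dicts, best first, with "conf" (0 to 1); they miss things now and then, are a little off and sometimes report something else, mostly with a low value. They report only what shows in the picture. A call takes as long as a camera call. They do not tell look-alikes from the thing itself.
- arm.cut_out(camera, target): "region" (480x640 bool, what is visible of it) and "extent" ([left, top, width, height] in pixels, round what is visible of it).
The state is a dict: "time": time; "q": joint angles; "dq": joint speeds; "tau": joint torques, N m; "tcp_pos": TCP position; "tcp_rot": TCP orientation; "force": force on the tool from outside, world axes, zero at the start; "moment": the same for the moment, N m; "grip_width": finger opening in m; "grip_force": force on a finger pad.
Only numpy, scipy, OpenCV 4.12 (cv2) and the standard library are available. Lean on these libraries where they do the work, as an engineer would, in place of code of your own. Each camera call takes 0.05 s, during which the arm holds its last target. There are 200 camera calls.

## Task

Start up the microscope bench by pressing three push keys with the fingertips, lightly, each until it stays down, in this order: first the orange key of the cream lamp supply, then the blue key of the black stage controller, then the green key of the aluminium camera box. Leave the red key of the blue warmer controller up, and do not lift, shift or knock over any of the boxes or the things around and on them.

Things in the scene. Friction and masses are not known exactly. Their poses are not given: they have to be found in the camera images.
- lamp_box: lamp supply: cream box with dark vent slots, 75 mm high, orange key; a small steel objective stands loose on its rear half. The box is loose on the bench, 140 mm (its x) by 110 mm (its y); origin at the centre of its underside, z up, front towards its -x. Its push key sits on the top face 35 mm from the box centre towards the front.
- lamp_key_top (a point): centre of the top face of the orange lamp push key, a round cap 32 mm across; it stands 17 mm above the box top while up, 9 mm when fully down. This point moves down with the key.
- lamp_key (a joint): travel of the orange lamp key, in metres: 0 = up (off), 0.008 = fully down. It slides straight down 8 mm under a steady push of about 3 N and stays where it is left, with no spring back; the whole key sits on a springy seat that also gives about 1 mm for each 4 N (up to 6 mm) and comes back, so the end of the travel is soft. It counts as on from 0.0045.
- stage_box: stage controller: black box 60 mm high with a blue key and a fixed round steel knob (34 mm across, 20 mm high) on its rear half. The box is loose on the bench, 140 mm (its x) by 110 mm (its y); origin at the centre of its underside, z up, front towards its -x. Its push key sits on the top face 35 mm from the box centre towards the front.
- stage_key_top (a point): centre of the top face of the blue stage push key, a round cap 32 mm across; it stands 17 mm above the box top while up, 9 mm when fully down. This point moves down with the key.
- stage_key (a joint): travel of the blue stage key, in metres: 0 = up (off), 0.008 = fully down. It slides straight down 8 mm under a steady push of about 3 N and stays where it is left, with no spring back; the whole key sits on a springy seat that also gives about 1 mm for each 4 N (up to 6 mm) and comes back, so the end of the travel is soft. It counts as on from 0.0045.
- camera_box: camera box: bare aluminium box 55 mm high with low cooling fins on its rear half and a green key. The box is loose on the bench, 140 mm (its x) by 110 mm (its y); origin at the centre of its underside, z up, front towards its -x. Its push key sits on the top face 35 mm from the box centre towards the front.
- camera_key_top (a point): centre of the top face of the green camera push key, a round cap 32 mm across; it stands 17 mm above the box top while up, 9 mm when fully down. This point moves down with the key.
- camera_key (a joint): travel of the green camera key, in metres: 0 = up (off), 0.008 = fully down. It slides straight down 8 mm under a steady push of about 3 N and stays where it is left, with no spring back; the whole key sits on a springy seat that also gives about 1 mm for each 4 N (up to 6 mm) and comes back, so the end of the travel is soft. It counts as on from 0.0045.
- warmer_box: warmer controller: blue box 65 mm high with a red key that must stay up; a small clear dish lies loose on its rear half. The box is loose on the bench, 140 mm (its x) by 110 mm (its y); origin at the centre of its underside, z up, front towards its -x. Its push key sits on the top face 35 mm from the box centre towards the front.
- warmer_key_top (a point): centre of the top face of the red warmer push key, a round cap 32 mm across; it stands 17 mm above the box top while up, 9 mm when fully down. This point moves down with the key.
- warmer_key (a joint): travel of the red warmer key, in metres: 0 = up (off), 0.008 = fully down. It slides straight down 8 mm under a steady push of about 3 N and stays where it is left, with no spring back; the whole key sits on a springy seat that also gives about 1 mm for each 4 N (up to 6 mm) and comes back, so the end of the travel is soft. It counts as on from 0.0045.
- objective: bystander: steel microscope objective with a yellow band, 30 mm across, 40 mm high, standing loose on the lamp supply 45 mm behind the box centre; origin at its underside
- dish: bystander: clear round culture dish, 48 mm across, 12 mm high, loose on the warmer controller 40 mm behind the box centre; origin at its underside
- oil: bystander: small amber bottle, 34 mm across, 65 mm high, on the bench nearer the robot than the boxes; origin at its underside
- slide_case: bystander: green slide case, 85 x 100 x 33 mm, on the bench beyond the boxes; origin at its underside
- eyepiece: bystander: black eyepiece, 38 mm across, 55 mm high, standing on the bench nearer the robot than the boxes; origin at its underside
- tissue_box: bystander: cardboard tissue box with a blue band, 50 x 100 x 40 mm, beyond the boxes; origin at its underside
- jar: bystander: clear screw-cap jar, 52 mm across, 60 mm high, beyond the boxes; origin at its underside
Not all that is in view belongs to the job. What is shaped like the camera_box but turquoise or yellow is not meant.

How it is judged (in metres and radians):
On the way, in this order (a step that is already met when the one before it is completed fails the run):
1. a fingertip presses the orange lamp key down, the blue and green keys still up (value of joint lamp_key above 0.0045 m and contact force between the fingers and lamp_box above 0.2 N and value of joint each of stage_key, camera_key below 0.0045 m), for 0.02 s.
2. then a fingertip presses the blue stage key down, the green key still up (value of joint stage_key above 0.0045 m and contact force between the fingers and stage_box above 0.2 N and value of joint camera_key below 0.0045 m), for 0.02 s.
3. then a fingertip presses the green camera key down (value of joint camera_key above 0.0045 m and contact force between the fingers and camera_box above 0.2 N), for 0.02 s.
At the end, for the whole second after the job is handed in: The orange, blue and green keys are down by at least 4.5 mm of their 8 mm, the red key is up (less than 3 mm), and every box and bystander is at rest within 15 mm of where it started (value of joint each of lamp_key, stage_key, camera_key above 0.0045 m and value of joint warmer_key below 0.003 m and distance of each of lamp_box, stage_box, camera_box, warmer_box, objective, dish, oil, slide_case, eyepiece, tissue_box, jar from where it was at the start of the episode below 0.015 m and linear speed of each of lamp_box, stage_box, camera_box, warmer_box, objective, dish, oil, slide_case, eyepiece, tissue_box, jar below 0.02 m/s); the robot touches nothing.
It fails at once if a key goes on out of order (blue before orange, or green before blue or orange) ((value of joint lamp_key below 0.0045 m and value of joint any of stage_key, camera_key above 0.0045 m) or (value of joint stage_key below 0.0045 m and value of joint camera_key above 0.0045 m)).
It fails at once if the red warmer key is pressed (value of joint warmer_key above 0.003 m).
It fails at once if a box is pressed harder than 25 N (contact force between any of the arm, the fingers and lamp_box above 25 N or contact force between any of the arm, the fingers and stage_box above 25 N or contact force between any of the arm, the fingers and camera_box above 25 N or contact force between any of the arm, the fingers and warmer_box above 25 N).
It fails at once if a box is shifted or lifted by more than 15 mm (distance of any of lamp_box, stage_box, camera_box, warmer_box from where it was at the start of the episode above 0.015 m).
It fails at once if a bystander is moved by more than 15 mm or tipped (distance of any of objective, dish, oil, slide_case, eyepiece, tissue_box, jar from where it was at the start of the episode above 0.015 m or angle between any of objective, dish, oil, slide_case, eyepiece, tissue_box, jar's own z axis and vertical above 0.4 rad).
It also fails if it takes over 48 s, if anything falls off the work surface, if the arm or the gripper's body presses on something with over 40 N, if the wrist force passes 120 N, or if a joint passes its speed limit or range.

## Working session

There is one attempt and no reset: what is moved stays moved. The work goes in short steps, Python scripts to look and compute and a tool call to move; the robot and the scene stay as the last step left them, time stands still between calls to the robot, and variables do not carry over. Pictures are saved under pics/ and viewed, at most 10 in all, crops included, and the job is handed in when it is done.

Besides the shell and the picture viewer there is one more tool, called after "Request:" by a JSON object that holds its "api" and its "payload". carry_out: Moves the arm, as the interface text tells. Its arguments: {"type":"object","properties":{"moves":{"type":"array","items":{"type":"object","properties":{"delta_pos":{"type":"array","items":{"type":"number"}},"turn":{"type":"number"},"claw":{"type":"number"}}}},"squeeze":{"type":"number"}},"required":["moves"]}

```bash
mkdir -p pics; ls
cat > h.py <<'E'
import numpy as np,cv2
from plant import arm
def grab(n,save=None):
    f=arm.grab_frame(n)
    if save: cv2.imwrite('pics/'+save,f['img'][:,:,::-1])
    return f
def ray(f,u,v,z):
    F=240/np.tan(np.radians(f['fov_y'])/2)
    d=np.array(f['orientation'])@np.array([(u-f['cx'])/F,-(v-f['cy'])/F,-1])
    c=np.array(f['xyz']); return c+d*(z-c[2])/d[2]
def proj(f,p):
    F=240/np.tan(np.radians(f['fov_y'])/2)
    q=np.array(f['orientation']).T@(np.array(p)-f['xyz'])
    return np.round([f['cx']-F*q[0]/q[2],f['cy']+F*q[1]/q[2]],1)
E
python3 - <<'E'
from h import *
H=dict(lamp=.092,stage=.077,camera=.072,warmer=.082)
for n in ['top','scene']:
    f=grab(n,n+'0.png'); print(n,{k:f[k] for k in f if k!='img'})
    for k in H:
        for part in ['_box','_key_top']:
            for r in arm.cut_out(n,k+part)[:3]:
                x,y,w,h=r['extent']; print(k+part,round(r['conf'],2),r['extent'],np.round(ray(f,x+w/2,y+h/2,H[k]-(.017 if part=='_box' else 0)),3))
o=arm.get_obs();print(o['time'],o['tcp_pos'],o['tcp_rot'],o['force'])
E
```

```text
pics
top {'fov_y': 42.7284231898169, 'cx': 315.24355212131877, 'cy': 243.5641062348722, 'xyz': array([ 0.44540249, -0.11803517,  1.55396835]), 'orientation': array([[-0.00678412,  0.99855689, -0.05327392],
       [-0.99989635, -0.0060974 ,  0.0130423 ],
       [ 0.01269864,  0.05335688,  0.99849476]])}
lamp_box 0.72 [282.0, 179.5, 52.2, 60.1] [ 0.607 -0.121  0.075]
stage_box 0.61 [117.3, 222.2, 54.2, 62.4] [0.504 0.277 0.06 ]
stage_key_top 0.48 [133.1, 259.0, 18.3, 14.7] [0.472 0.278 0.077]
camera_box 0.71 [361.1, 212.6, 59.5, 65.1] [ 0.52  -0.323  0.055]
camera_box 0.66 [228.2, 284.4, 71.8, 70.2] [ 0.341 -0.012  0.055]
camera_box 0.55 [467.8, 294.5, 66.0, 66.4] [ 0.317 -0.589  0.055]
camera_key_top 0.72 [402.9, 330.5, 15.1, 13.2] [ 0.298 -0.365  0.072]
camera_key_top 0.61 [243.6, 324.6, 15.8, 13.8] [0.314 0.017 0.072]
camera_key_top 0.52 [488.6, 312.4, 13.5, 11.2] [ 0.342 -0.571  0.072]
warmer_box 0.97 [200.9, 181.2, 50.0, 70.2] [0.593 0.079 0.065]
warmer_box 0.72 [299.9, 217.3, 14.4, 9.6] [ 0.577 -0.118  0.065]
warmer_key_top 0.51 [221.1, 219.5, 8.9, 13.1] [0.567 0.078 0.082]
scene
[... 883 characters left out ...]
_box 0.79 [175.0, 153.0, 36.6, 39.2] [ 0.356 -0.568  0.055]
camera_key_top 0.58 [246.1, 205.7, 13.1, 13.3] [ 0.488 -0.322  0.072]
camera_key_top 0.55 [259.2, 167.0, 14.4, 9.9] [ 0.31  -0.35   0.072]
camera_key_top 0.53 [187.7, 166.6, 12.8, 6.0] [ 0.362 -0.56   0.072]
warmer_box 0.77 [368.7, 254.1, 50.4, 65.4] [0.626 0.085 0.065]
warmer_key_top 0.54 [387.2, 259.8, 16.4, 13.8] [0.579 0.078 0.082]
warmer_key_top 0.4 [246.8, 206.7, 13.6, 12.9] [ 0.5   -0.313  0.082]
0.9 [ 0.20062875 -0.61822175  0.21864603] [[ 9.51145637e-01  3.08742572e-01  2.90646277e-05]
 [ 3.08742570e-01 -9.51145636e-01  6.57136580e-05]
 [ 4.79332976e-05 -5.35297713e-05 -9.99999997e-01]] [ 0.45888765 -0.46072401  0.43588945]
```

View pics/top0.png

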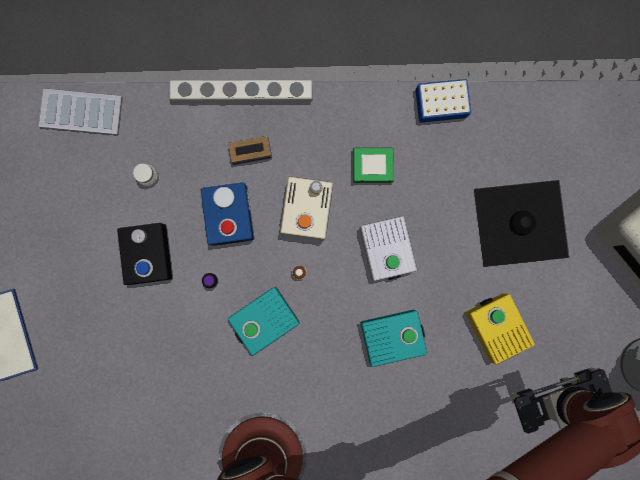

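View pics/scene0.png

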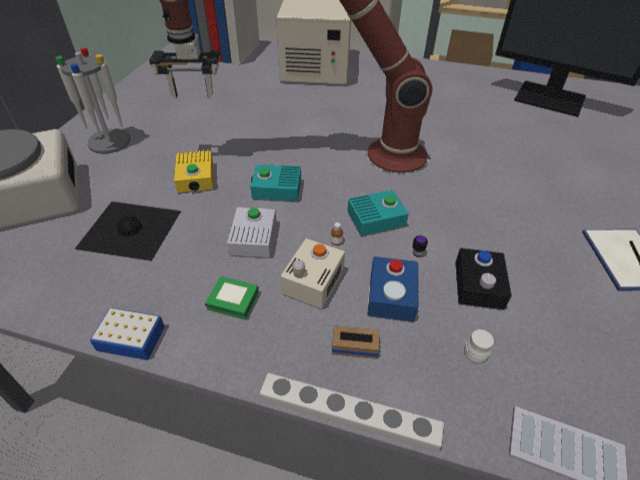

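Both views: orange key at top (305,222), blue key on the black box (143,268), red key (228,227). Four boxes could pass for the camera box: aluminium (388,248), turquoise (264,321), turquoise (394,338) and yellow (502,328). The description picks the aluminium one, with its green key at (393,262). Next I'll measure the keys by colour in both views.

Run:
```python
from h import *
P={'lamp':((305,222),(320,250),.092),'stage':((143,268),(485,257),.077),'camera':((393,262),(254,214),.072),'warmer':((228,227),(396,267),.082)}
fs={n:grab(n) for n in['top','scene']}
hue={'lamp':(4,18),'stage':(105,125),'camera':(55,80),'warmer':(-5,4)}
for k,(a,b,z) in P.items():
    out=[];rays=[]
    for n,c in (('top',a),('scene',b)):
        f=fs[n];hsv=cv2.cvtColor(f['img'],cv2.COLOR_RGB2HSV).astype(int)
        h=hsv[...,0].copy(); h[h>170]-=180
        m=(h>=hue[k][0])&(h<=hue[k][1])&(hsv[...,1]>130)&(hsv[...,2]>70)
        yy,xx=np.nonzero(m); s=np.hypot(xx-c[0],yy-c[1])<13
        xx,yy=xx[s],yy[s];u,v=(xx.min()+xx.max())/2,(yy.min()+yy.max())/2
        p=ray(f,u,v,z-.002);out.append(p); 
        c0=np.array(f['xyz']);d=p-c0;rays.append((c0,d/np.linalg.norm(d)))
        print(k,n,(u,v),len(xx),xx.max()-xx.min()+1,yy.max()-yy.min()+1,np.round(p,4))
    A=sum(np.eye(3)-np.outer(d,d) for c,d in rays);B=sum((np.eye(3)-np.outer(d,d))@c for c,d in rays)
    print('  tri',np.round(np.linalg.solve(A,B),4))
i=fs['top']['img'][130:300,100:430,::-1];cv2.imwrite('pics/crop.png',cv2.resize(i,None,fx=2.4,fy=2.4,interpolation=cv2.INTER_CUBIC))
```

```text
lamp top (np.float64(304.0), np.float64(221.0)) 133 13 13 [ 0.5778 -0.1106  0.09  ]
lamp scene (np.float64(319.0), np.float64(249.5)) 121 13 12 [ 0.5848 -0.1084  0.09  ]
  tri [ 0.5784 -0.1104  0.0829]
stage top (np.float64(142.0), np.float64(267.5)) 130 13 12 [0.4693 0.2789 0.075 ]
stage scene (np.float64(484.5), np.float64(256.5)) 128 14 12 [0.477  0.2816 0.075 ]
  tri [0.4694 0.2822 0.0672]
camera top (np.float64(392.0), np.float64(261.5)) 118 13 12 [ 0.4799 -0.3231  0.07  ]
camera scene (np.float64(253.0), np.float64(213.0)) 80 11 9 [ 0.4882 -0.3207  0.07  ]
  tri [ 0.4802 -0.3244  0.0621]
warmer top (np.float64(227.0), np.float64(227.0)) 132 13 13 [0.5652 0.0747 0.08  ]
warmer scene (np.float64(396.0), np.float64(265.5)) 125 13 12 [0.5731 0.079  0.08  ]
  tri [0.5657 0.0774 0.0715]
```

View pics/crop.png

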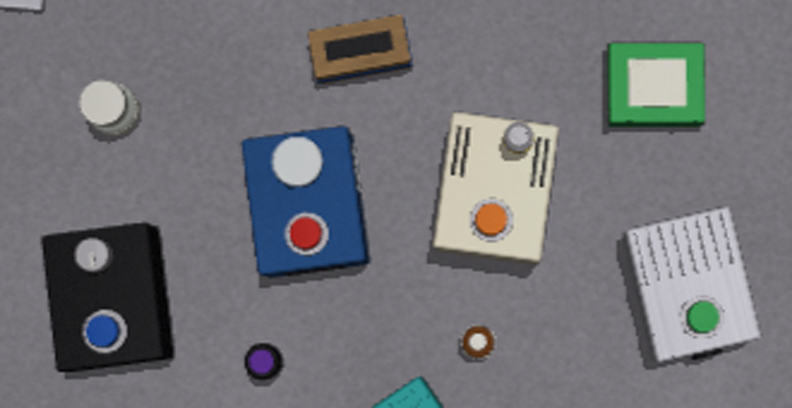

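The crop confirms the fin-topped aluminium box with its green key, and the cream, black and blue boxes match their descriptions. Now I'll move above the lamp key and close the fingers.

Request:
{"api": "carry_out", "payload": {"moves": [{"delta_pos": [0.0322, -0.0229, 0], "claw": 1}, {"delta_pos": [0.0644, -0.0458, 0], "claw": 1}, {"delta_pos": [0.0966, -0.0687, 0], "claw": 1}, {"delta_pos": [0.1288, -0.0916, 0], "claw": 1}, {"delta_pos": [0.161, -0.1145, 0], "claw": 1}, {"delta_pos": [0.1932, -0.1374, 0], "claw": 1}, {"delta_pos": [0.2254, -0.1603, 0], "claw": 1}, {"delta_pos": [0.2576, -0.1832, 0], "claw": 1}]}}

```text
$.moves[0]: bad value
```

Request:
{"api": "carry_out", "payload": {"moves": [{"delta_pos": [0.0322, -0.0229, 0], "claw": 1}, {"delta_pos": [0.0644, -0.0458, 0], "claw": 1}, {"delta_pos": [0.0966, -0.0687, 0], "claw": 1}, {"delta_pos": [0.1288, -0.0916, 0], "claw": 1}, {"delta_pos": [0.161, -0.1145, 0], "claw": 1}, {"delta_pos": [0.1932, -0.1374, 0], "claw": 1}, {"delta_pos": [0.2254, -0.1603, 0], "claw": 1}, {"delta_pos": [0.2579, -0.1832, 0], "claw": 1}]}}

```text
$.moves[0]: bad value
```

Request:
{"api": "carry_out", "payload": {"moves": [{"delta_pos": [0, 0, 0.03], "claw": 1}, {"delta_pos": [0, 0, 0.06], "claw": 1}, {"delta_pos": [0, 0, 0.06], "claw": 1}, {"delta_pos": [0, 0, 0.06], "claw": 1}]}}

```text
$.moves[0]: bad value
```

```bash
cat > look.py <<'E'
from h import *
import sys
k,hl,hh,z,gx,gy=sys.argv[1],*map(float,sys.argv[2:7])
f=grab('wrist',k+'_w.png');hsv=cv2.cvtColor(f['img'],cv2.COLOR_RGB2HSV)
m=((hsv[...,0]>=hl)&(hsv[...,0]<=hh)&(hsv[...,1]>130)&(hsv[...,2]>70)).astype(np.uint8)
n,l,s,c=cv2.connectedComponentsWithStats(m)
for i in range(1,n):
    if s[i,4]>300:
        x,y,w,h=s[i,:4]; print(s[i],np.round(ray(f,x+w/2-.5,y+h/2-.5,z),4))
print('expected px',proj(f,[gx,gy,z]),'cam',f['xyz'])
o=arm.get_obs();print('tip px',proj(f,o['tcp_pos']),o['time'],o['tcp_pos'],o['tcp_rot'],o['force'],o['grip_width'])
d=np.array([gx,gy,z])-o['tcp_pos'];print('delta tool',np.round(o['tcp_rot'].T@d,4))
E
python3 look.py lamp 4 18 .092 .578 -.1105
```

```text
expected px [-444.5 -810.1] cam [ 0.26758538 -0.59666957  0.38435831]
tip px [318.6 294.3] 1.05 [ 0.20065351 -0.6182322   0.21866396] [[ 9.51161763e-01  3.08692885e-01  5.03792211e-05]
 [ 3.08692884e-01 -9.51161765e-01  2.08127045e-05]
 [ 5.43435226e-05 -4.24454161e-06 -9.99999999e-01]] [-0.30121452 -0.53579583 -0.87793099] 0.09297799069183585
delta tool [ 0.5156 -0.3665  0.1267]
```

View pics/lamp_w.png

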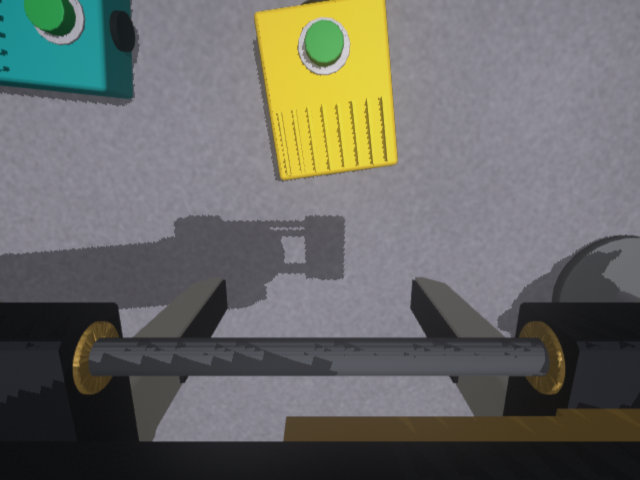

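The moves were refused, probably because each row needs "turn". The wrist picture still shows the start, with the yellow look-alike at (325,90).

Request:
{"api": "carry_out", "payload": {"moves": [{"delta_pos": [0.0322, -0.0229, 0], "turn": 0, "claw": 1}, {"delta_pos": [0.0644, -0.0458, 0], "turn": 0, "claw": 1}, {"delta_pos": [0.0966, -0.0687, 0], "turn": 0, "claw": 1}, {"delta_pos": [0.1288, -0.0916, 0], "turn": 0, "claw": 1}, {"delta_pos": [0.161, -0.1145, 0], "turn": 0, "claw": 1}, {"delta_pos": [0.1932, -0.1374, 0], "turn": 0, "claw": 1}, {"delta_pos": [0.2254, -0.1603, 0], "turn": 0, "claw": 1}, {"delta_pos": [0.2576, -0.1832, 0], "turn": 0, "claw": 1}]}}

```text
time: 1.72
tcp_pos: [0.3901, -0.3629, 0.219]
tcp_rot: [[0.951, 0.308, 0.001], [0.308, -0.951, -0.0], [0.0, 0.001, -1.0]]
force: [0.4, -0.0, -0.2]
grip_width: 0.0446
grip_force: 0.0
```

Request:
{"api": "carry_out", "payload": {"moves": [{"delta_pos": [0.0322, -0.0229, 0], "turn": 0, "claw": 1}, {"delta_pos": [0.0644, -0.0458, 0], "turn": 0, "claw": 1}, {"delta_pos": [0.0966, -0.0687, 0], "turn": 0, "claw": 1}, {"delta_pos": [0.1288, -0.0916, 0], "turn": 0, "claw": 1}, {"delta_pos": [0.161, -0.1145, 0], "turn": 0, "claw": 1}, {"delta_pos": [0.1932, -0.1374, 0], "turn": 0, "claw": 1}, {"delta_pos": [0.2254, -0.1603, 0], "turn": 0, "claw": 1}, {"delta_pos": [0.2579, -0.1832, 0], "turn": 0, "claw": 1}]}}

```text
time: 2.38
tcp_pos: [0.5788, -0.109, 0.219]
tcp_rot: [[0.951, 0.309, 0.001], [0.309, -0.951, -0.0], [0.0, 0.0, -1.0]]
force: [1.2, 0.1, 0.0]
grip_width: 0.0006
grip_force: 0.0
```

Request:
{"api": "carry_out", "payload": {"moves": [{"delta_pos": [0, 0, 0.03], "turn": 0, "claw": 1}, {"delta_pos": [0, 0, 0.06], "turn": 0, "claw": 1}, {"delta_pos": [0, 0, 0.06], "turn": 0, "claw": 1}, {"delta_pos": [0, 0, 0.06], "turn": 0, "claw": 1}]}}

```text
time: 2.72
tcp_pos: [0.5768, -0.1107, 0.1576]
tcp_rot: [[0.951, 0.308, -0.004], [0.308, -0.951, 0.0], [-0.003, -0.001, -1.0]]
force: [-0.1, -0.1, 0.6]
grip_width: 0.0003
grip_force: 0.0
```

```bash
python3 look.py lamp2 4 18 .092 .578 -.1105
```

```text
[ 296  226   44   46 1569] [ 0.5815 -0.1083  0.092 ]
expected px [319.  254.2] cam [ 0.64432528 -0.08923172  0.32310551]
tip px [320.4 293.5] 2.7667 [ 0.57809046 -0.11125995  0.15933894] [[ 9.51500114e-01  3.07648191e-01  3.53181379e-04]
 [ 3.07648300e-01 -9.51500092e-01 -3.13891016e-04]
 [ 2.39484112e-04  4.07322988e-04 -9.99999888e-01]] [0.04972507 0.32493439 1.28050873] 0.0006058854404418762
delta tool [ 0.0001 -0.0008  0.0673]
```

View pics/lamp2_w.png

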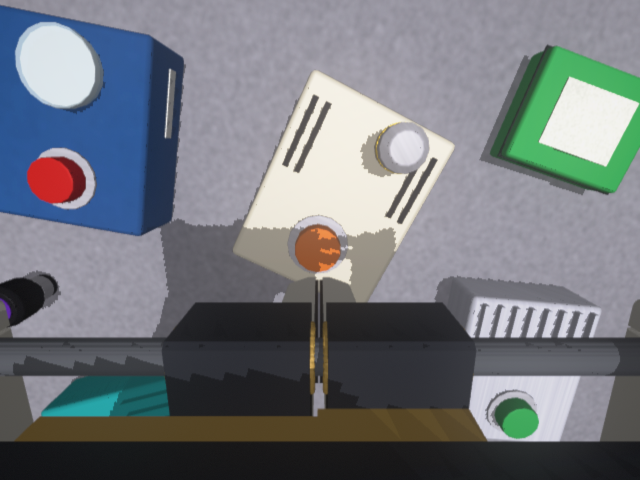

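Orange key at (318,249), with the tip line at about (320,290) just above it. The wrist estimate is within 3 mm of the top one, so I'll aim between them and descend.

Request:
{"api": "carry_out", "payload": {"moves": [{"delta_pos": [0.0025, -0.001, 0.025], "turn": 0, "claw": 1}, {"delta_pos": [0.0025, -0.001, 0.045], "turn": 0, "claw": 1}, {"delta_pos": [0.0025, -0.001, 0.058], "turn": 0, "claw": 1}, {"delta_pos": [0.0025, -0.001, 0.062], "turn": 0, "claw": 1}, {"delta_pos": [0.0025, -0.001, 0.062], "turn": 0, "claw": 1}, {"delta_pos": [0.0025, -0.001, 0.062], "turn": 0, "claw": 1}]}}

```text
time: 3.27
tcp_pos: [0.5812, -0.1095, 0.0985]
tcp_rot: [[0.951, 0.308, 0.003], [0.308, -0.951, -0.001], [0.003, 0.002, -1.0]]
force: [-0.3, 0.1, 0.2]
grip_width: 0.0005
grip_force: 0.0
```

Request:
{"api": "carry_out", "payload": {"moves": [{"delta_pos": [0, 0, 0.001], "turn": 0, "claw": 1}, {"delta_pos": [0, 0, 0.002], "turn": 0, "claw": 1}, {"delta_pos": [0, 0, 0.003], "turn": 0, "claw": 1}, {"delta_pos": [0, 0, 0.004], "turn": 0, "claw": 1}, {"delta_pos": [0, 0, 0.005], "turn": 0, "claw": 1}, {"delta_pos": [0, 0, 0.006], "turn": 0, "claw": 1}, {"delta_pos": [0, 0, 0.007], "turn": 0, "claw": 1}, {"delta_pos": [0, 0, 0.008], "turn": 0, "claw": 1}]}}

```text
time: 3.93
tcp_pos: [0.5801, -0.1088, 0.0889]
tcp_rot: [[0.951, 0.309, 0.0], [0.309, -0.951, -0.0], [0.0, 0.0, -1.0]]
force: [-0.6, -0.0, 3.5]
grip_width: 0.0005
grip_force: 1.5
```

Request:
{"api": "carry_out", "payload": {"moves": [{"delta_pos": [0, 0, 0.001], "turn": 0, "claw": 1}, {"delta_pos": [0, 0, 0.002], "turn": 0, "claw": 1}, {"delta_pos": [0, 0, 0.003], "turn": 0, "claw": 1}, {"delta_pos": [0, 0, 0.004], "turn": 0, "claw": 1}, {"delta_pos": [0, 0, 0.005], "turn": 0, "claw": 1}, {"delta_pos": [0, 0, 0.0055], "turn": 0, "claw": 1}, {"delta_pos": [0, 0, 0.0055], "turn": 0, "claw": 1}]}}

```text
time: 4.52
tcp_pos: [0.5801, -0.1088, 0.0833]
tcp_rot: [[0.951, 0.309, 0.0], [0.309, -0.951, 0.0], [0.0, 0.0, -1.0]]
force: [-0.4, 0.3, 4.5]
grip_width: 0.0007
grip_force: 2.0
```

Request:
{"api": "carry_out", "payload": {"moves": [{"delta_pos": [0, 0, 0.0007], "turn": 0, "claw": 1}, {"delta_pos": [0, 0, 0.0014], "turn": 0, "claw": 1}, {"delta_pos": [0, 0, 0.0014], "turn": 0, "claw": 1}]}}

```text
time: 4.77
tcp_pos: [0.5801, -0.1089, 0.0824]
tcp_rot: [[0.951, 0.309, 0.001], [0.309, -0.951, -0.0], [0.0, 0.0, -1.0]]
force: [-1.4, 0.4, 7.7]
grip_width: 0.0003
grip_force: 3.7
```

Force is rising at the full-travel depth, so the key has bottomed. I'll lift off and move to the blue key.

Request:
{"api": "carry_out", "payload": {"moves": [{"delta_pos": [0, 0, -0.015], "turn": 0, "claw": 1}, {"delta_pos": [0, 0, -0.05], "turn": 0, "claw": 1}, {"delta_pos": [0, 0, -0.08], "turn": 0, "claw": 1}, {"delta_pos": [0.0017, -0.0404, -0.08], "turn": 0, "claw": 1}, {"delta_pos": [0.0034, -0.0808, -0.08], "turn": 0, "claw": 1}, {"delta_pos": [0.0051, -0.1212, -0.08], "turn": 0, "claw": 1}, {"delta_pos": [0.0068, -0.1616, -0.08], "turn": 0, "claw": 1}, {"delta_pos": [0.0085, -0.202, -0.08], "turn": 0, "claw": 1}]}}

```text
time: 5.43
tcp_pos: [0.5244, 0.0874, 0.1612]
tcp_rot: [[0.951, 0.308, -0.001], [0.308, -0.951, -0.0], [-0.001, -0.0, -1.0]]
force: [0.7, 0.6, 0.2]
grip_width: 0.0004
grip_force: 0.0
```

Request:
{"api": "carry_out", "payload": {"moves": [{"delta_pos": [0.0017, -0.0404, 0], "turn": 0, "claw": 1}, {"delta_pos": [0.0034, -0.0808, 0], "turn": 0, "claw": 1}, {"delta_pos": [0.0051, -0.1212, 0], "turn": 0, "claw": 1}, {"delta_pos": [0.0068, -0.1616, 0], "turn": 0, "claw": 1}, {"delta_pos": [0.0086, -0.2024, 0], "turn": 0, "claw": 1}, {"delta_pos": [0.0086, -0.2024, 0.015], "turn": 0, "claw": 1}, {"delta_pos": [0.0086, -0.2024, 0.015], "turn": 0, "claw": 1}]}}

```text
time: 6.02
tcp_pos: [0.4679, 0.2839, 0.1443]
tcp_rot: [[0.949, 0.316, -0.005], [0.316, -0.949, -0.001], [-0.005, -0.001, -1.0]]
force: [-0.7, -1.8, -0.5]
grip_width: 0.0005
grip_force: 0.0
```

```bash
python3 look.py stage 105 125 .077 .4715 .281
python3 - <<'E'
from h import *
f=grab('top','top1.png'); i=f['img'][150:300,100:430,::-1];cv2.imwrite('pics/crop1.png',cv2.resize(i,None,fx=2.4,fy=2.4))
E
```

```text
[  544    31    96   226 14343] [0.5923 0.1437 0.077 ]
[ 301  227   45   45 1593] [0.4729 0.2825 0.077 ]
expected px [324.4 251.6] cam [0.53548554 0.30615654 0.30966587]
tip px [324.7 293.6] 6.0667 [0.46950191 0.28121559 0.14510892] [[ 0.95030856  0.31128788 -0.00367322]
 [ 0.3112802  -0.95031484 -0.00251815]
 [-0.00427459  0.00124962 -0.99999008]] [ 0.95136156 -0.86227411  0.63815033] 0.0004925713464411486
delta tool [0.0021 0.0007 0.0681]
```

View pics/stage_w.png

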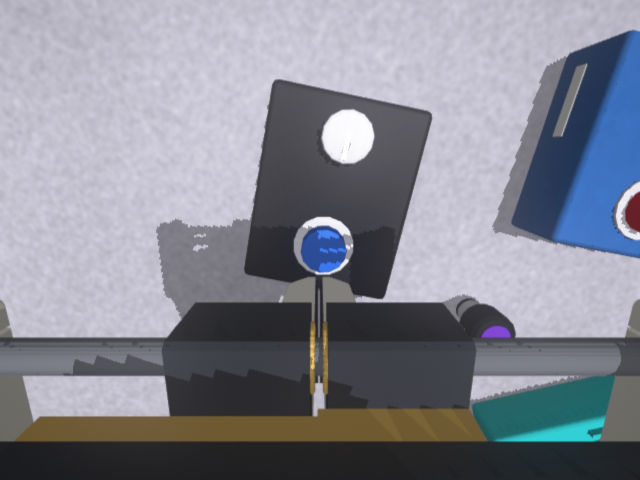

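Blue key at (323,249), with the tip line above it and the knob well clear. Descending.

Request:
{"api": "carry_out", "payload": {"moves": [{"delta_pos": [0, 0, 0.025], "turn": 0, "claw": 1}, {"delta_pos": [0, 0, 0.045], "turn": 0, "claw": 1}, {"delta_pos": [0, 0, 0.058], "turn": 0, "claw": 1}, {"delta_pos": [0, 0, 0.064], "turn": 0, "claw": 1}, {"delta_pos": [0, 0, 0.064], "turn": 0, "claw": 1}, {"delta_pos": [0, 0, 0.064], "turn": 0, "claw": 1}]}}

```text
time: 6.62
tcp_pos: [0.4723, 0.2801, 0.0833]
tcp_rot: [[0.952, 0.307, 0.001], [0.307, -0.952, -0.0], [0.001, 0.0, -1.0]]
force: [0.0, 0.5, 0.5]
grip_width: 0.0004
grip_force: 0.0
```

Request:
{"api": "carry_out", "payload": {"moves": [{"delta_pos": [0, 0, 0.001], "turn": 0, "claw": 1}, {"delta_pos": [0, 0, 0.002], "turn": 0, "claw": 1}, {"delta_pos": [0, 0, 0.003], "turn": 0, "claw": 1}, {"delta_pos": [0, 0, 0.004], "turn": 0, "claw": 1}, {"delta_pos": [0, 0, 0.005], "turn": 0, "claw": 1}, {"delta_pos": [0, 0, 0.006], "turn": 0, "claw": 1}, {"delta_pos": [0, 0, 0.007], "turn": 0, "claw": 1}, {"delta_pos": [0, 0, 0.008], "turn": 0, "claw": 1}]}}

```text
time: 7.28
tcp_pos: [0.4714, 0.2812, 0.075]
tcp_rot: [[0.951, 0.309, 0.0], [0.309, -0.951, 0.0], [0.0, -0.0, -1.0]]
force: [-0.3, -0.9, 2.4]
grip_width: 0.0002
grip_force: 1.5
```

Request:
{"api": "carry_out", "payload": {"moves": [{"delta_pos": [0, 0, 0.001], "turn": 0, "claw": 1}, {"delta_pos": [0, 0, 0.002], "turn": 0, "claw": 1}, {"delta_pos": [0, 0, 0.003], "turn": 0, "claw": 1}, {"delta_pos": [0, 0, 0.004], "turn": 0, "claw": 1}, {"delta_pos": [0, 0, 0.005], "turn": 0, "claw": 1}, {"delta_pos": [0, 0, 0.006], "turn": 0, "claw": 1}, {"delta_pos": [0, 0, 0.007], "turn": 0, "claw": 1}, {"delta_pos": [0, 0, 0.007], "turn": 0, "claw": 1}]}}

```text
time: 7.95
tcp_pos: [0.4714, 0.2812, 0.0679]
tcp_rot: [[0.951, 0.309, 0.0], [0.309, -0.951, 0.0], [0.0, -0.0, -1.0]]
force: [-0.1, 0.4, 5.5]
grip_width: 0.0004
grip_force: 2.6
```

Request:
{"api": "carry_out", "payload": {"moves": [{"delta_pos": [0, 0, 0.0005], "turn": 0, "claw": 1}, {"delta_pos": [0, 0, 0.001], "turn": 0, "claw": 1}, {"delta_pos": [0, 0, 0.001], "turn": 0, "claw": 1}]}}

```text
time: 8.2
tcp_pos: [0.4715, 0.2812, 0.0674]
tcp_rot: [[0.951, 0.309, 0.0], [0.309, -0.951, 0.0], [0.0, -0.0, -1.0]]
force: [-1.7, -0.9, 6.9]
grip_width: 0.0005
grip_force: 3.7
```

Blue key bottomed. Moving on to the green key of the aluminium box.

Request:
{"api": "carry_out", "payload": {"moves": [{"delta_pos": [0, 0, -0.015], "turn": 0, "claw": 1}, {"delta_pos": [0, 0, -0.05], "turn": 0, "claw": 1}, {"delta_pos": [0, 0, -0.085], "turn": 0, "claw": 1}, {"delta_pos": [-0.0117, 0.0384, -0.085], "turn": 0, "claw": 1}, {"delta_pos": [-0.0234, 0.0768, -0.085], "turn": 0, "claw": 1}, {"delta_pos": [-0.0351, 0.1152, -0.085], "turn": 0, "claw": 1}, {"delta_pos": [-0.0468, 0.1536, -0.085], "turn": 0, "claw": 1}, {"delta_pos": [-0.0585, 0.192, -0.085], "turn": 0, "claw": 1}]}}

```text
time: 8.87
tcp_pos: [0.4745, 0.0785, 0.1515]
tcp_rot: [[0.951, 0.309, -0.0], [0.309, -0.951, -0.0], [-0.0, 0.0, -1.0]]
force: [0.4, 0.1, 0.2]
grip_width: 0.0004
grip_force: 0.0
```

Request:
{"api": "carry_out", "payload": {"moves": [{"delta_pos": [-0.0117, 0.0384, 0], "turn": 0, "claw": 1}, {"delta_pos": [-0.0234, 0.0768, 0], "turn": 0, "claw": 1}, {"delta_pos": [-0.0351, 0.1152, 0], "turn": 0, "claw": 1}, {"delta_pos": [-0.0468, 0.1536, 0], "turn": 0, "claw": 1}, {"delta_pos": [-0.0585, 0.192, 0], "turn": 0, "claw": 1}, {"delta_pos": [-0.0702, 0.2304, 0], "turn": 0, "claw": 1}, {"delta_pos": [-0.0819, 0.2688, 0], "turn": 0, "claw": 1}, {"delta_pos": [-0.0936, 0.3072, 0], "turn": 0, "claw": 1}]}}

```text
time: 9.53
tcp_pos: [0.4801, -0.2427, 0.1513]
tcp_rot: [[0.951, 0.309, -0.001], [0.309, -0.951, 0.0], [-0.0, -0.001, -1.0]]
force: [0.8, 0.3, -0.7]
grip_width: 0.0002
grip_force: 0.0
```

Request:
{"api": "carry_out", "payload": {"moves": [{"delta_pos": [-0.0117, 0.0384, 0], "turn": 0, "claw": 1}, {"delta_pos": [-0.0238, 0.0768, 0], "turn": 0, "claw": 1}, {"delta_pos": [-0.0238, 0.0768, 0.01], "turn": 0, "claw": 1}, {"delta_pos": [-0.0238, 0.0768, 0.01], "turn": 0, "claw": 1}, {"delta_pos": [-0.0238, 0.0768, 0.01], "turn": 0, "claw": 1}]}}

```text
time: 9.95
tcp_pos: [0.4812, -0.32, 0.1406]
tcp_rot: [[0.951, 0.309, -0.002], [0.309, -0.951, 0.003], [-0.001, -0.003, -1.0]]
force: [0.6, 0.5, 1.2]
grip_width: 0.0005
grip_force: 0.0
```

```bash
python3 look.py camera 55 80 .072 .482 -.321
```

```text
expected px [320.7 254.3] cam [ 0.54846887 -0.29885551  0.30619432]
tip px [317.4 292.8] 10.0 [ 0.48197339 -0.31915096  0.14119201] [[ 9.50532922e-01  3.10622484e-01 -9.15219213e-04]
 [ 3.10623777e-01 -9.50530373e-01  2.20861407e-03]
 [-1.83898473e-04 -2.38364923e-03 -9.99997142e-01]] [-0.75997208  1.37195548  0.6261547 ] 0.0008486520899596013
delta tool [-0.0005  0.0019  0.0692]
```

View pics/camera_w.png

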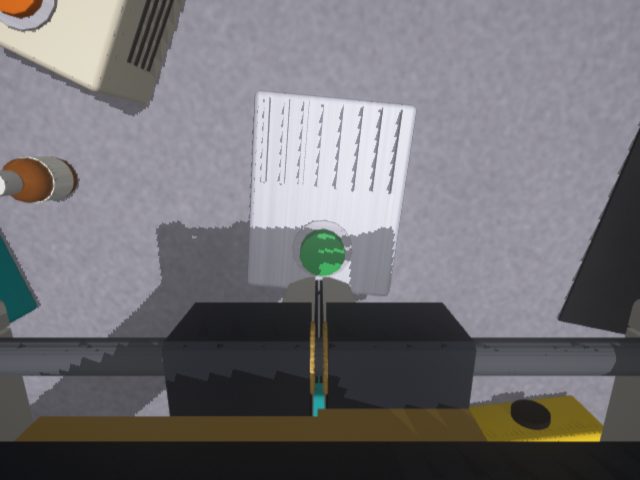

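Green key at (322,252), where expected, on the finned aluminium box. Descending.

Request:
{"api": "carry_out", "payload": {"moves": [{"delta_pos": [0, 0, 0.025], "turn": 0, "claw": 1}, {"delta_pos": [0, 0, 0.045], "turn": 0, "claw": 1}, {"delta_pos": [0, 0, 0.058], "turn": 0, "claw": 1}, {"delta_pos": [0, 0, 0.064], "turn": 0, "claw": 1}, {"delta_pos": [0, 0, 0.064], "turn": 0, "claw": 1}, {"delta_pos": [0, 0, 0.064], "turn": 0, "claw": 1}]}}

```text
time: 10.5
tcp_pos: [0.4827, -0.3201, 0.0784]
tcp_rot: [[0.951, 0.311, 0.001], [0.311, -0.951, 0.0], [0.001, 0.0, -1.0]]
force: [1.8, -0.2, -0.4]
grip_width: 0.0002
grip_force: 0.0
```

Request:
{"api": "carry_out", "payload": {"moves": [{"delta_pos": [0, 0, 0.001], "turn": 0, "claw": 1}, {"delta_pos": [0, 0, 0.002], "turn": 0, "claw": 1}, {"delta_pos": [0, 0, 0.003], "turn": 0, "claw": 1}, {"delta_pos": [0, 0, 0.004], "turn": 0, "claw": 1}, {"delta_pos": [0, 0, 0.005], "turn": 0, "claw": 1}, {"delta_pos": [0, 0, 0.006], "turn": 0, "claw": 1}, {"delta_pos": [0, 0, 0.007], "turn": 0, "claw": 1}, {"delta_pos": [0, 0, 0.008], "turn": 0, "claw": 1}]}}

```text
time: 11.17
tcp_pos: [0.4819, -0.3212, 0.0701]
tcp_rot: [[0.951, 0.309, 0.0], [0.309, -0.951, -0.0], [0.0, 0.0, -1.0]]
force: [-0.5, 0.5, 3.1]
grip_width: 0.0003
grip_force: 1.5
```

Request:
{"api": "carry_out", "payload": {"moves": [{"delta_pos": [0, 0, 0.001], "turn": 0, "claw": 1}, {"delta_pos": [0, 0, 0.002], "turn": 0, "claw": 1}, {"delta_pos": [0, 0, 0.003], "turn": 0, "claw": 1}, {"delta_pos": [0, 0, 0.004], "turn": 0, "claw": 1}, {"delta_pos": [0, 0, 0.005], "turn": 0, "claw": 1}, {"delta_pos": [0, 0, 0.006], "turn": 0, "claw": 1}, {"delta_pos": [0, 0, 0.007], "turn": 0, "claw": 1}, {"delta_pos": [0, 0, 0.0075], "turn": 0, "claw": 1}]}}

```text
time: 11.83
tcp_pos: [0.482, -0.3212, 0.0626]
tcp_rot: [[0.951, 0.309, 0.0], [0.309, -0.951, -0.0], [0.0, 0.0, -1.0]]
force: [-2.0, 1.6, 7.1]
grip_width: 0.0006
grip_force: 3.4
```

Request:
{"api": "carry_out", "payload": {"moves": [{"delta_pos": [0, 0, 0.0003], "turn": 0, "claw": 1}, {"delta_pos": [0, 0, 0.0006], "turn": 0, "claw": 1}, {"delta_pos": [0, 0, 0.0006], "turn": 0, "claw": 1}]}}

```text
time: 12.08
tcp_pos: [0.482, -0.3212, 0.0624]
tcp_rot: [[0.951, 0.309, 0.0], [0.309, -0.951, -0.0], [0.0, 0.0, -1.0]]
force: [-1.9, 1.1, 7.5]
grip_width: 0.0005
grip_force: 3.8
```

Request:
{"api": "carry_out", "payload": {"moves": [{"delta_pos": [0, 0, -0.015], "turn": 0, "claw": 1}, {"delta_pos": [0, 0, -0.05], "turn": 0, "claw": 1}, {"delta_pos": [0, 0, -0.085], "turn": 0, "claw": 1}, {"delta_pos": [0, 0.035, -0.12], "turn": 0, "claw": 1}, {"delta_pos": [0, 0.07, -0.12], "turn": 0, "claw": 1}, {"delta_pos": [0, 0.105, -0.12], "turn": 0, "claw": 1}, {"delta_pos": [0, 0.14, -0.12], "turn": 0, "claw": 1}, {"delta_pos": [0, 0.14, -0.12], "turn": 0, "claw": 1}]}}

```text
time: 12.75
tcp_pos: [0.5235, -0.4623, 0.1797]
tcp_rot: [[0.953, 0.301, -0.001], [0.301, -0.953, -0.006], [-0.003, 0.005, -1.0]]
force: [-0.6, -1.1, -0.3]
grip_width: 0.0004
grip_force: 0.0
```

Run:
```python
from h import *
f=grab('scene','scene1.png')
i=f['img'][170:345,170:520,::-1];cv2.imwrite('pics/s1.png',cv2.resize(i,None,fx=2.2,fy=2.2,interpolation=cv2.INTER_CUBIC))
o=arm.get_obs();print(o['time'],o['tcp_pos'],o['force'])
```

```text
12.8 [ 0.52351419 -0.45818763  0.17948731] [-0.85399269  0.41149072 -0.27340208]
```

View pics/s1.png

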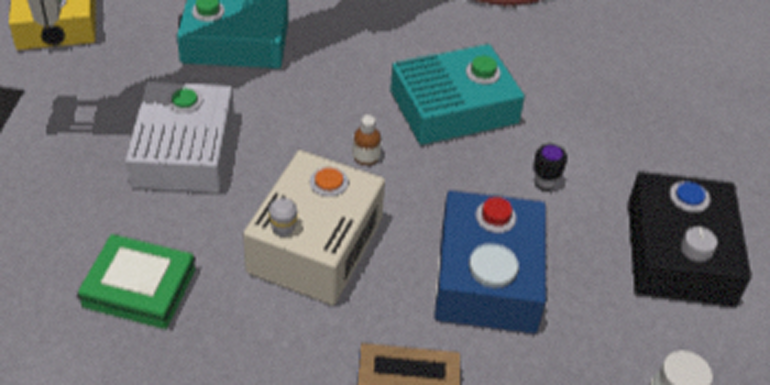

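The orange (330,180), blue (690,193) and green (185,98) keys sit low. The red key (497,210) is still up and nothing has moved, so I'll hand in.

```bash
python3 -c "
from plant import arm
print(arm.hand_in())"
```

```text
the job is handed in; nothing more can be done
None
```

The job is handed in: I pressed the orange, blue and green keys down in that order with no force reading above 8 N. The last picture showed the red key still up and nothing moved, but the hand-in returned no verdict.

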